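Zero the moisture gauge and hold the red-ended test strip in its slot

ROBOT

A 6-joint arm with a two-finger parallel gripper is mounted at the origin on the work surface. World frame = base frame: x ahead of the robot, y to its left, z up, the work surface at z = 0. Lengths are in m, angles in rad, forces in N, time in s.
With the tool pointing down it reaches from about 0.3 to 0.775 m from the base axis. Payload 14.6 kg.
Tool frame: the origin (TCP) lies between the finger pads; the fingertips stand 19 mm ahead of it and the grasp point (between the pads) is the TCP (ctrl.finger_overhang is the distance from the TCP to the fingertips, in m); z points along the fingers, y is the direction in which the jaws open and shut (so a half turn about z gives the same grasp; the last joint's range is limited). The gripper opens to 94 mm and grips with 3 to 60 N. Pads are 16 mm wide; open, the fingers measure 119 mm over their backs; the gripper's body (75 mm by 177 mm) begins 78 mm behind the grasp point.
Start: joints at [1.036, 0.3, 1.521, -0, 1.321, -0.067], TCP at [0.248, 0.491, 0.224] pointing down, gripper open.
Joint ranges: [-3.03, 3.03], [-0.79, 2.21], [0.23, 2.52], [-1.04, 4.18], [0, 3.07], [-2.55, 2.55]. Speed limits (rad/s): [2.22, 2.22, 2.57, 3.14, 3.14, 3.14].

INTERFACE

Orientations are given as [roll, pitch, yaw] about the fixed x, y, z axes, in that order (R = Rz(yaw) Ry(pitch) Rx(roll)).
In Python, from station import ctrl gives the robot as it stands.
- The arm moves only by the tool send_rows, never from a script. Its argument "series" is a list of rows, each a list of 7 numbers: the turn, a rotation vector about the tool's x, y, z in degrees, then the shift along the tool's x, y, z in m, then the gripper's target within -1 to 1 (fully open at 1, half-way at 0, shut at -1). A call has 1 to 8 rows; each row is the pose to reach, as a shift and turn from the pose commanded when the call began, along the tool's axes at that moment; what a row does not reach only later rows make up. A row lasts 1/10 s, in which the tool goes at most 50 mm and 8.59 degrees, less where a joint would pass 70% of its speed; a pose out of reach is approached as far as the arm can. A call with a gripper value outside its range is refused whole. The fingers move at their own pace and stop on an object; "force" is the grip in N (left out, the last holds). Time passes only in rows, so rows that repeat a pose let the fingers close. It gives the time, the measured TCP pose, the force and the opening at its end, in the units of the state.
- ctrl.get_obs(): the state, without advancing time (a new reading comes with each control period).
- ctrl.camera(name): name is "scene" or "side" or "wrist"; returns a dict with "pixels" (384x512x3 uint8, red, green, blue), "z_map" (384x512 float32, m along the optical axis (not along the pixel's ray), 0 where there is no reading), "fov_y" (degrees; the focal length in pixels is half the picture's height over the tangent of half this angle, whatever the lens; pixels are square), "cx", "cy" (the principal point, pixels), "R" (3x3) and "t" (3): a world point X has camera coordinates R X + t. Camera axes: x right, y down, z forward; pixel columns grow to the right and rows downward; lengths in m; the calibration is good to about 2 mm. A picture is of the moment at which its call begins.
- ctrl.hand_in(): hands the job in, once; it reports no verdict.
The state is a dict: "time_s": time; "qpos": joint angles; "joint_vel": joint speeds; "tau": joint torques, N m; "ee_pos": TCP position; "eef_rot": TCP orientation; "force": force on the tool from outside, world axes, zero at the start; "moment": the same for the moment, N m; "grip_width": finger opening in m.
Only numpy, scipy, OpenCV 4.12 (cv2) and the standard library are available. Lean on these libraries where they do the work, as an engineer would, in place of code of your own. Each camera call takes 0.05 s, during which the arm holds its last target.

TASK

Zero the wood-moisture gauge with its slot empty: press its green button fully down and let it come back up. Then take the test strip with the red-painted end out of the rack and, without forcing it, lower it red end up down through the slot in the gauge's sensor arm until the black line round its middle is level with the top of the slot. Finish while still holding it there, hanging in the slot from the gripper, and leave the other strips and everything else on the bench where they are.

Things in the scene. Friction and masses are not known exactly. Their poses are not given: they have to be found in the camera images.
- zero_top (a point): centre of the top of the gauge's green zero button: round, 28 mm across in a 44 mm aluminium ring, upright on the grey housing, its top 132 mm above the bench when up (10 mm proud of the ring). Pressed straight down; the point moves with it. A black display pod begins 58 mm from its centre along the gauge's +x and rises 15 mm higher.
- zero (a joint): travel of the green button: 0 up, grows as it is pressed, 0.006 m fully down; its spring pushes back with 1.5 N at the top and 5 N fully down, and lifts it again when it is let go.
- slot_mouth (a point): centre of the slot's mouth, level with the top of the white guide block in the grey sensor arm, 115 mm above the bench. A vertical slot 34 mm long (this frame's y) and 14 mm wide (its x), 45 degree 4 mm chamfer round the mouth, right through the 42 mm deep block; z is up. Below it is a gap down to the base plate, 97 mm below the mouth. The housing begins 65 mm along +y and is no higher.
- gauge: moisture gauge, fixed: dark base plate 190 x 280 mm, grey housing 110 mm high with green button and black display (up to 147 mm high), grey sensor arm 100 mm across with the white slot block. Origin on the bench; axes parallel to the slot's; slot centre at x 0, y -55 mm, button at x -45, y +75 mm.
- strip_red_center (a point): centre (half-way up) of the oak test strip with the red-painted upper end: 150 mm long (its z, upright in the rack), 32 mm wide (its y), 12 mm thick (its x), 34 to 67 g, flat sides. The black line round it lies at this centre. In the rack its foot is 16 mm above the bench, its lower 36 mm are in the pocket, the rest is free to grasp; it is drawn straight up.
- rack: wooden rack, fixed to the bench: block 80 x 225 mm, top 52 mm above the bench, on a 100 x 245 mm foot, with three pockets in a row along its y axis, 68 mm apart (32 mm wide sides of the strips along the row, so a gap of 36 mm between strips). Origin on the bench under the middle pocket. The strips' tops stand 166 mm above the bench. Which strip stands in which pocket varies.
- strip_blue: dark test strip with a blue-painted end, same size as the red one, in another pocket of the rack, to be left there. Origin at the centre of its foot.
- strip_white: pale test strip with a white-painted end, same size, in another pocket of the rack, to be left there. Origin at the centre of its foot.
- plane: steel block plane, 160 x 48 mm, 45 mm high, loose on the right of the bench; to be left alone. Origin under its middle.
- tape: orange and black tape measure, 70 mm across, 34 mm high, loose on the bench at the near left; to be left alone. Origin under its middle.
- glue: white glue bottle with red cap, 58 mm across, 170 mm high, loose, standing beyond the gauge and rack; to be left alone. Origin at the centre of its underside.
- square: try square, dark wooden stock 120 mm long, 18 mm high, with a 150 mm steel blade, lying loose beyond the gauge and rack; to be left alone. Origin under the middle of the stock.
- sander: cork sanding block with wooden grip, 120 x 65 mm, 39 mm high, loose on the bench at the near right; to be left alone. Origin under its middle.
- mallet: wooden mallet, head 75 x 130 x 95 mm, whole length about 330 mm, lying loose at the left side of the bench; to be left alone. Origin on the bench under its handle, 130 mm from the middle of the head.

How it is judged:
By the outcome, as a careful person would: the job done as asked, in the order asked, and still so for the second after the job is handed in, while the arm keeps its last pose, push and grip.
It also fails if it takes over 61 s, if anything falls off the work surface, if the arm or the gripper's body presses on something with over 40 N, if the wrist force passes 120 N, or if a joint passes its speed limit or range.

## Working session

There is one attempt and no reset: what is moved stays moved. The work goes in short steps, Python scripts to look and compute and a tool call to move; the robot and the scene stay as the last step left them, time stands still between calls to the robot, and variables do not carry over. Pictures are saved under pics/ and viewed, and the job is handed in when it is done.

Besides the shell and the picture viewer there is one more tool, called after "Emit:" as name(argument=value, ...) on one line, values as JSON. send_rows: Moves the arm, as the interface text tells. Its arguments: {"type":"object","properties":{"series":{"type":"array"},"force":{"type":"number"}},"required":["series"]}

```bash
ls; mkdir -p pics
python3 - <<'E'
from station import ctrl
import cv2,numpy as np
print(ctrl.get_obs(), ctrl.finger_overhang)
for n in ["scene","side","wrist"]:
    c=ctrl.camera(n)
    np.savez(f"pics/{n}0.npz",**c)
    cv2.imwrite(f"pics/{n}0.png",c["pixels"][:,:,::-1])
    print(n,c["fov_y"],c["cx"],c["cy"],c["R"].tolist(),c["t"])
E
```

```text
pics
{'time_s': 0.0, 'qpos': array([ 1.03642685e+00,  3.00494462e-01,  1.52157573e+00, -4.32245934e-07,
        1.32069391e+00, -6.66276034e-02]), 'joint_vel': array([ 0.00040235,  0.00044534, -0.00111109, -0.0001511 , -0.00054717,
       -0.00111575]), 'tau': array([-5.38113436e-04, -5.31809449e+01, -3.52719498e+01,  7.06688385e-02,
        2.44615262e-02, -1.13250030e-04]), 'ee_pos': array([0.24787458, 0.49071076, 0.22387577]), 'eef_rot': array([-3.14042378e+00, -7.75752981e-05,  2.67385084e+00]), 'force': array([ 0.06659744, -0.09544908, -0.26131049]), 'moment': array([ 0.02356926, -0.01314185, -0.05721208]), 'grip_width': 0.09390297360284929} 0.019
scene 43.59485082064266 252.65647586603734 197.82710755045738 [[-0.6890600471320175, 0.7246119289859412, 0.011567360014088535], [0.3913435359966616, 0.3854822866349884, -0.8356157271882156], [-0.6099561363574039, -0.5712626007905071, -0.5491926371119829]] [ 0.35866831 -0.12215454  2.3173391 ]
side 50.2006847957367 256.6219082666614 180.81813764825588 [[-0.6553876309936538, -0.7550400356698971, 0.01953452523423901], [-0.5032913759198939, 0.4172884855061602, -0.7566823050584937], [0.5631739021520676, -0.5057517814101854, -0.6534908503837205]] [0.36619325 0.3400892  1.4167384 ]
wrist 64.61252270575727 256.41331728592826 193.38075533646824 [[0.45024257629638564, 0.8929042160020764, -0.0019192539468474601], [0.8682940360060225, -0.43732980277057865, 0.2341113210526586], [0.20819963863169286, -0.10707336108652789, -0.9722079025698506]] [-0.54858913 -0.02501797  0.39080565]
```

View pics/scene0.png

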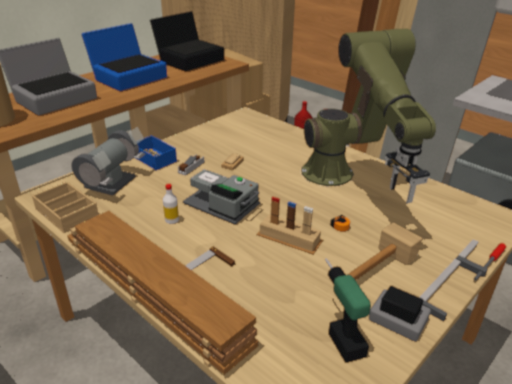

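View pics/side0.png

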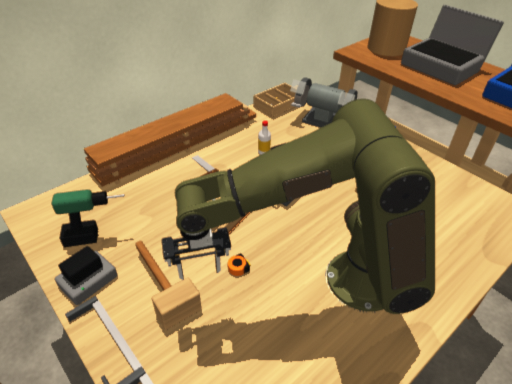

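View pics/wrist0.png

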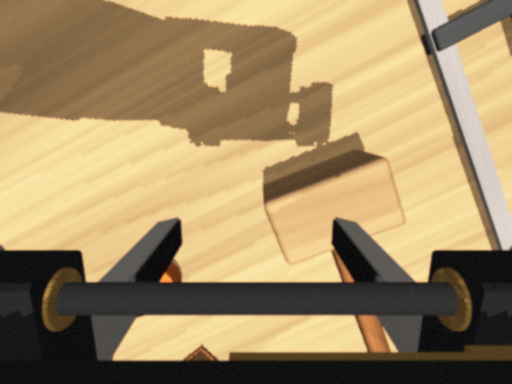

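Scene view: the gauge is at about (232,193) with the green button at about (238,180). The rack is at about (290,232), and the red strip is its leftmost one (276,208). The side view of both is blocked by the arm, and the wrist view shows the mallet head and bench. Next I'll get rough positions from the scene depth.

```bash
cat > h.py <<'E'
import numpy as np,cv2
from scipy.spatial.transform import Rotation as Ro
def f(c): return c["pixels"].shape[0]/2/np.tan(np.radians(float(c["fov_y"]))/2)
def ray(c,u,v):
    d=np.array([(u-c["cx"])/f(c),(v-c["cy"])/f(c),1.]);R=c["R"]
    return -R.T@c["t"], R.T@d
def onz(c,u,v,z):
    o,d=ray(c,u,v); return o+d*(z-o[2])/d[2]
def cloud(c):
    h,w=c["z_map"].shape
    v,u=np.mgrid[:h,:w]; Z=c["z_map"]
    P=np.stack([(u-c["cx"])/f(c)*Z,(v-c["cy"])/f(c)*Z,Z],-1)
    return (P-c["t"])@c["R"]
def proj(c,X):
    p=c["R"]@np.asarray(X)+c["t"]; return f(c)*p[0]/p[2]+c["cx"],f(c)*p[1]/p[2]+c["cy"]
def shot(ctrl,n,name,crop=None,s=1):
    c=ctrl.camera(n); np.savez(f"pics/{name}.npz",**c); save(c,name,crop,s); return c
def save(c,name,crop=None,s=1):
    im=c["pixels"][:,:,::-1]
    if crop: x0,y0,x1,y1=crop; im=im[y0:y1,x0:x1]
    cv2.imwrite(f"pics/{name}.png",cv2.resize(im,None,fx=s,fy=s,interpolation=cv2.INTER_CUBIC))
def T(o): return np.asarray(o["ee_pos"]),Ro.from_euler('xyz',o["eef_rot"]).as_matrix()
E
python3 - <<'E'
from h import *
c=dict(np.load("pics/scene0.npz"))
save(c,"crop0",(170,150,350,270),4)
P=cloud(c); hsv=cv2.cvtColor(c["pixels"],cv2.COLOR_RGB2HSV)
for (u,v) in [(238,180),(232,189),(276,202),(291,207),(308,212),(288,233),(252,188),(195,195),(300,246),(342,223)]:
    print(u,v,P[v,u].round(3),c["pixels"][v,u],hsv[v,u])
E
```

```text
238 180 [ 0.498 -0.108  0.127] [ 75 130  83] [ 64 108 130]
232 189 [ 0.584 -0.056  0.144] [ 50 111  63] [ 66 140 111]
276 202 [0.537 0.136 0.149] [119  65  36] [ 10 178 119]
291 207 [0.522 0.198 0.148] [67 53 60] [165  53  67]
308 212 [0.508 0.267 0.152] [140 125 107] [ 16  60 140]
288 233 [0.556 0.218 0.055] [172 140  97] [ 17 111 172]
252 188 [ 0.479 -0.045  0.106] [105 108 103] [ 48  12 108]
195 195 [ 0.599 -0.273  0.023] [60 60 59] [30  4 60]
300 246 [0.549 0.274 0.019] [138 107  72] [ 16 122 138]
342 223 [0.335 0.314 0.036] [189 102  18] [ 15 231 189]
```

View pics/crop0.png

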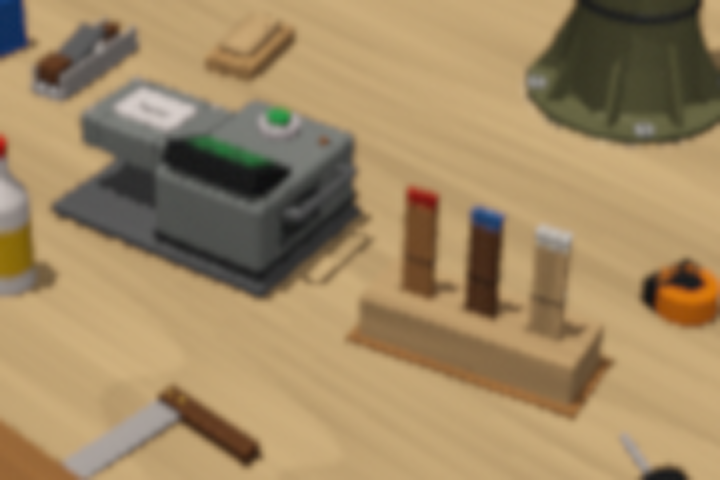

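Run:
```python
from h import *
c=dict(np.load("pics/scene0.npz"));w=dict(np.load("pics/wrist0.npz"))
b=onz(c,239.3,179,.132); s=onz(c,209,177,.115); print("button",b,"slot?",s)
d=b-s; print("dist",np.hypot(*d[:2]), "expected .1376; yaw gauge", np.degrees(np.arctan2(d[1],d[0])-np.arctan2(.130,-.045)))
r=[onz(c,170+x/4,150+y/4,.166) for x,y in [(423,190),(489,212),(555,231)]]
print(np.round(r,3)); e=r[2]-r[0]; print("rack y dir deg",np.degrees(np.arctan2(e[1],e[0])),np.hypot(*e[:2]))
p,R=T(dict(ee_pos=[.24787,.49071,.22388],eef_rot=[-3.14042,-7.8e-5,2.67385]))
cc=-w["R"].T@w["t"]; print("tool R",R.round(3)); print("cam in tool",R.T@(cc-p)); print("cam axes in tool",(R.T@w["R"].T).round(3))
```

```text
button [ 0.49504203 -0.10319109  0.132     ] slot? [ 0.5541261  -0.22658598  0.115     ]
dist 0.13681092090724062 expected .1376; yaw gauge 6.492585849327443
[[0.534 0.131 0.166]
 [0.519 0.2   0.166]
 [0.5   0.264 0.166]]
rack y dir deg 104.26488603448371 0.13650258736617266
tool R [[-0.893  0.451 -0.001]
 [ 0.451  0.893 -0.001]
 [ 0.    -0.001 -1.   ]]
cam in tool [ 0.06756734 -0.00066734 -0.1608625 ]
cam axes in tool [[ 0.001 -0.972 -0.234]
 [ 1.     0.001 -0.001]
 [ 0.001 -0.234  0.972]]
```

Rough fit: the gauge yaw is about 6.5°, the slot is near (0.554,-0.227), the button near (0.495,-0.103), and the red strip near (0.534,0.131) with rack yaw about 14°. I'll move to a viewpoint over the gauge.

Emit:
send_rows(series=[[0,0,57,-0.25,-0.21,-0.04,1],[0,0,57,-0.25,-0.21,-0.04,1],[0,0,57,-0.35,-0.28,-0.04,1],[0,0,57,-0.45,-0.37,-0.04,1],[0,0,57,-0.5,-0.41,-0.04,1],[0,0,57,-0.58,-0.478,-0.04,1],[0,0,57,-0.58,-0.478,-0.04,1],[0,0,57,-0.58,-0.478,-0.04,1]])

```text
time_s: 0.95
ee_pos: [0.4089, 0.1238, 0.2515]
eef_rot: [3.141, -0.0, 1.676]
force: [1.5, 0.6, 0.3]
grip_width: 0.094
```

Run:
```python
from station import ctrl
o=ctrl.get_obs();print(o["time_s"],o["ee_pos"],o["eef_rot"])
```

```text
0.95 [0.40885424 0.1238356  0.25147461] [ 3.14122865e+00 -5.99205104e-05  1.67557735e+00]
```

Emit:
send_rows(series=[[0,0,0,-0.33,0.105,0,1],[0,0,0,-0.33,0.105,0,1],[0,0,0,-0.33,0.105,0,1],[0,0,0,-0.33,0.105,0,1],[0,0,0,-0.33,0.105,0,1],[0,0,0,-0.33,0.105,0,1],[0,0,0,-0.33,0.105,0,1],[0,0,0,-0.33,0.105,0,1]])

```text
time_s: 1.75
ee_pos: [0.5491, -0.1951, 0.2497]
eef_rot: [-3.14, -0.0, 1.675]
force: [-0.6, 0.2, -0.5]
grip_width: 0.0938
```

Run:
```python
from station import ctrl
from h import *
o=ctrl.get_obs();print(o["time_s"],o["ee_pos"],o["eef_rot"],o["joint_vel"].round(3))
c=shot(ctrl,"wrist","w1")
print(ctrl.get_obs()["ee_pos"])
```

```text
1.75 [ 0.54911725 -0.19511365  0.24969025] [-3.13980090e+00 -4.17889873e-04  1.67498942e+00] [ 0.07  -0.068  0.09   0.013 -0.007  0.058]
[ 0.54861173 -0.19287209  0.24998457]
```

View pics/w1.png

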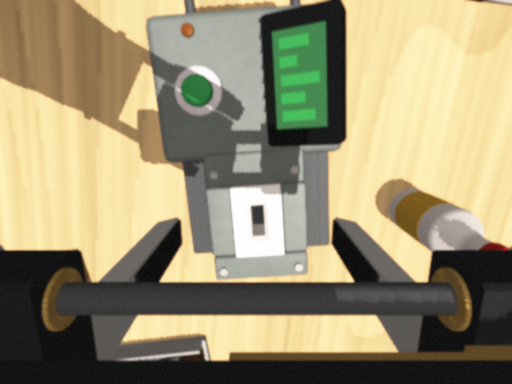

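The wrist view shows the green button at about (197,90), the ring around it, and the slot in the white block at about (258,220). The arm was still settling, so I'll take it again and measure.

Run:
```python
from station import ctrl
from h import *
c=shot(ctrl,"wrist","w2")
o=ctrl.get_obs();print(o["time_s"],o["ee_pos"],o["eef_rot"],o["joint_vel"].round(3))
save(c,"w2c",(140,60,320,290),3)
hsv=cv2.cvtColor(c["pixels"],cv2.COLOR_RGB2HSV)
m=((hsv[...,0]>50)&(hsv[...,0]<80)&(hsv[...,1]>120)).astype(np.uint8); m[:, 250:]=0
n,l,s,ce=cv2.connectedComponentsWithStats(m); k=1+np.argmax(s[1:,4]); print("btn",s[k],ce[k]); b=onz(c,*ce[k],.132); print(b)
g=cv2.cvtColor(c["pixels"],cv2.COLOR_RGB2GRAY)
wm=((g>190)&(hsv[...,1]<40)).astype(np.uint8); wm[:170]=0; wm[:,:220]=0; wm[:,300:]=0
n,l,s,ce=cv2.connectedComponentsWithStats(wm);k=1+np.argmax(s[1:,4]);print("white",s[k],ce[k])
cs,_=cv2.findContours((l==k).astype(np.uint8),cv2.RETR_CCOMP,cv2.CHAIN_APPROX_NONE)
for q in cs:
    if len(q)>20:
        r=cv2.minAreaRect(q); p=onz(c,*r[0],.115); print(r,p); 
        bx=cv2.boxPoints(r); W=np.array([onz(c,*x,.115) for x in bx]); print(W.round(4).tolist())
```

```text
1.85 [ 0.54838631 -0.19140102  0.25042643] [-3.14033069e+00 -8.31304633e-04  1.67757935e+00] [ 0.034 -0.035  0.025  0.001 -0.     0.005]
btn [183  78  30  30 697] [197.0989957   92.91965567]
[ 0.4867534  -0.10879219  0.132     ]
white [ 230  188   55   73 3135] [257.05550239 224.40861244]
((257.1049499511719, 223.49447631835938), (71.5325698852539, 51.770450592041016), 86.98721313476562) [ 0.55240895 -0.22881831  0.115     ]
[[0.521, -0.1958, 0.115], [0.572, -0.1876, 0.115], [0.5856, -0.2637, 0.115], [0.5316, -0.2727, 0.115]]
((257.5, 222.0), (15.0, 32.0), 0.0) [ 0.55263991 -0.22716944  0.115     ]
[[0.5468, -0.2454, 0.115], [0.5433, -0.211, 0.115], [0.5584, -0.2094, 0.115], [0.5623, -0.2437, 0.115]]
```

View pics/w2c.png

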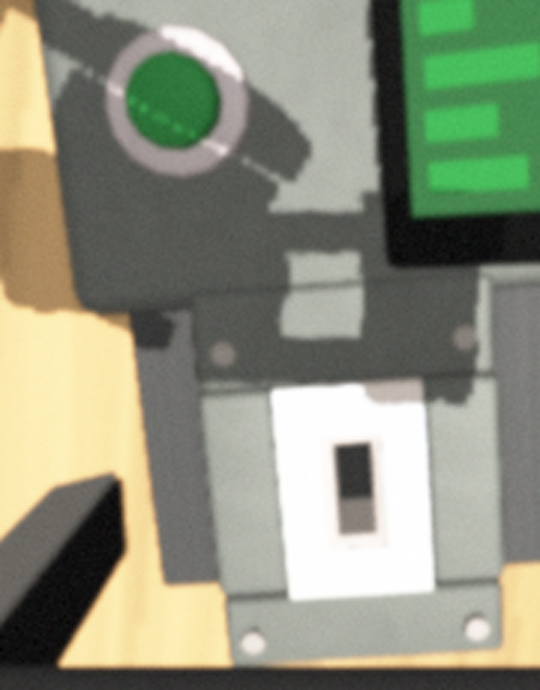

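The button is near (0.487,-0.109) and the slot near (0.553,-0.228), with a separation of 137 mm as expected. I'll move over the button with the fingers shut.

Emit:
send_rows(series=[[0,0,0,0.089,-0.052,0,-1],[0,0,0,0.089,-0.052,0.03,-1],[0,0,0,0.089,-0.052,0.07,-1],[0,0,0,0.089,-0.052,0.07,-1],[0,0,0,0.089,-0.052,0.07,-1],[0,0,0,0.089,-0.052,0.07,-1],[0,0,0,0.089,-0.052,0.07,-1]], force=20)

```text
time_s: 2.55
ee_pos: [0.4882, -0.1087, 0.1829]
eef_rot: [3.139, 0.001, 1.679]
force: [-0.6, 0.2, -0.3]
grip_width: 0.0414
```

Run:
```python
from station import ctrl
from h import *
c=shot(ctrl,"wrist","w3")
o=ctrl.get_obs();print(o["time_s"],o["ee_pos"],o["eef_rot"],o["joint_vel"].round(3),o["force"],o["grip_width"])
c=shot(ctrl,"scene","s3",(170,130,350,270),4)
```

```text
2.6 [ 0.48799229 -0.10859777  0.18252493] [3.13983035e+00 7.56822320e-04 1.67843819e+00] [ 0.001  0.006  0.01   0.001 -0.005 -0.   ] [-0.1088918  -0.45998834  0.64300854] 0.03738145688031219
```

View pics/w3.png

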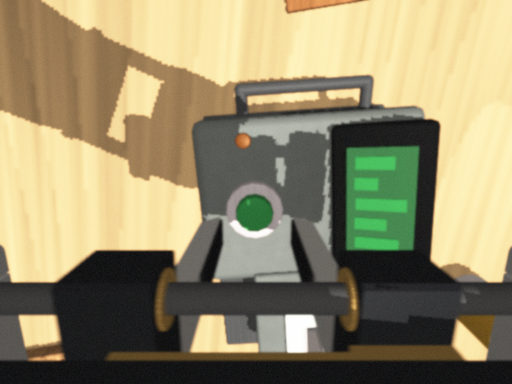

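View pics/s3.png

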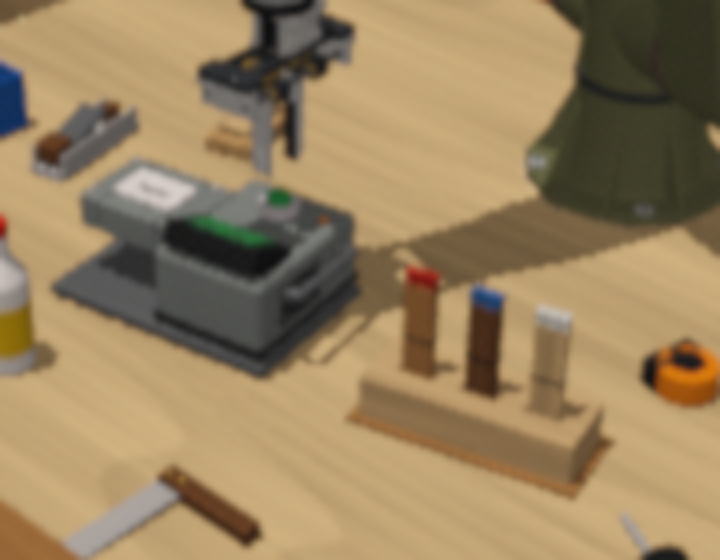

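In w3 the button is at about (255,213) and sits between the half-closed fingers. In the scene view the gripper hangs over the button with clear air below. I'll re-measure the button from this closer view.

Run:
```python
from h import *
c=dict(np.load("pics/w3.npz"))
hsv=cv2.cvtColor(c["pixels"],cv2.COLOR_RGB2HSV)
m=((hsv[...,0]>50)&(hsv[...,0]<80)&(hsv[...,1]>120)).astype(np.uint8); m[:, 290:]=0
n,l,s,ce=cv2.connectedComponentsWithStats(m); k=1+np.argmax(s[1:,4]); print("btn",s[k],ce[k]); b=onz(c,s[k][0]+s[k][2]/2-.5,s[k][1]+s[k][3]/2-.5,.132); print(b)
p,R=T(dict(ee_pos=[.48799,-.1086,.18252],eef_rot=[3.13983,.00076,1.67844])); print("tool shift",R.T@(b-p))
```

```text
btn [237 195  35  35 948] [254.12974684 212.34810127]
[ 0.48592299 -0.10701801  0.132     ]
tool shift [ 0.0018333  -0.00197413  0.05051522]
```

Emit:
send_rows(series=[[0,0,0,0.002,-0.002,0,-1],[0,0,0,0.002,-0.002,0.01,-1],[0,0,0,0.002,-0.002,0.02,-1],[0,0,0,0.002,-0.002,0.025,-1],[0,0,0,0.002,-0.002,0.029,-1],[0,0,0,0.002,-0.002,0.029,-1],[0,0,0,0.002,-0.002,0.029,-1]])

```text
time_s: 3.35
ee_pos: [0.4852, -0.1063, 0.1524]
eef_rot: [3.142, -0.0, 1.679]
force: [0.5, -0.5, 0.7]
grip_width: 0.0005
```

Run:
```python
from station import ctrl
o=ctrl.get_obs();print(o["time_s"],o["ee_pos"],o["joint_vel"].round(3),o["force"],o["grip_width"])
```

```text
3.35 [ 0.48515626 -0.10632463  0.15236056] [ 0.001 -0.004 -0.003  0.001  0.001  0.001] [ 0.46587243 -0.46664609  0.70691008] 0.0005092950830811346
```

Emit:
send_rows(series=[[0,0,0,0,0,0.003,-1],[0,0,0,0,0,0.005,-1],[0,0,0,0,0,0.007,-1],[0,0,0,0,0,0.008,-1],[0,0,0,0,0,0.008,-1]])

```text
time_s: 3.85
ee_pos: [0.4854, -0.1064, 0.1451]
eef_rot: [3.14, 0.001, 1.679]
force: [-1.6, 0.0, 11.2]
grip_width: 0.0005
```

Run:
```python
from station import ctrl
o=ctrl.get_obs();print(o["time_s"],o["ee_pos"],o["joint_vel"].round(3),o["force"],o["grip_width"])
```

```text
3.85 [ 0.48541854 -0.10638475  0.14512859] [ 0.    -0.001 -0.     0.001 -0.002  0.002] [-1.57889091  0.01988521 11.24652334] 0.0005114430981040351
```

Force is 11 N, against 5 N from the spring at full travel, and the tip is 6 mm below the rest height, so the button is bottomed. I'll release it, lift and open the gripper.

Emit:
send_rows(series=[[0,0,0,0,0,0.0005,-1],[0,0,0,0,0,-0.005,-1],[0,0,0,0,0,-0.015,-1],[0,0,0,0,0,-0.05,1],[0,0,0,0,0,-0.1,1],[0,0,0,-0.07,0.05,-0.12,1],[0,0,0,-0.08,0.055,-0.12,1],[0,0,0,-0.08,0.055,-0.12,1]])

```text
time_s: 4.65
ee_pos: [0.5502, -0.1831, 0.2642]
eef_rot: [-3.142, 0.0, 1.677]
force: [-1.0, 1.1, -0.8]
grip_width: 0.0372
```

Run:
```python
from station import ctrl
o=ctrl.get_obs();print(o["time_s"],o["ee_pos"],o["eef_rot"],o["joint_vel"].round(3),o["force"],o["grip_width"])
```

```text
4.65 [ 0.55015251 -0.18314005  0.26423605] [-3.14153683e+00  4.78597993e-04  1.67660782e+00] [ 0.045 -0.066  0.139  0.008 -0.025  0.042] [-0.98391889  1.05350097 -0.78055439] 0.037215276943414484
```

Emit:
send_rows(series=[[0,0,0,-0.065,-0.002,0.06,1],[0,0,0,-0.065,-0.002,0.06,1],[0,0,0,-0.065,-0.002,0.06,1],[0,0,0,-0.065,-0.002,0.06,1],[0,0,0,-0.065,-0.002,0.06,1],[0,0,0,-0.065,-0.002,0.06,1],[0,0,0,-0.065,-0.002,0.06,1],[0,0,0,-0.065,-0.002,0.06,1]])

```text
time_s: 5.45
ee_pos: [0.5536, -0.2443, 0.2048]
eef_rot: [3.141, 0.0, 1.68]
force: [1.3, -0.6, -1.4]
grip_width: 0.0942
```

Run:
```python
from station import ctrl
from h import *
c=shot(ctrl,"wrist","w4")
o=ctrl.get_obs();print(o["time_s"],o["ee_pos"],o["eef_rot"],o["joint_vel"].round(3),o["force"],o["grip_width"])
save(c,"w4c",(170,30,370,270),3.3)
```

```text
5.5 [ 0.55352594 -0.24444162  0.20468065] [3.14115559e+00 3.19502668e-04 1.67939190e+00] [-0.003  0.005  0.     0.    -0.    -0.002] [-0.45828127  0.0906832   0.64432069] 0.09394520887110194
```

View pics/w4.png

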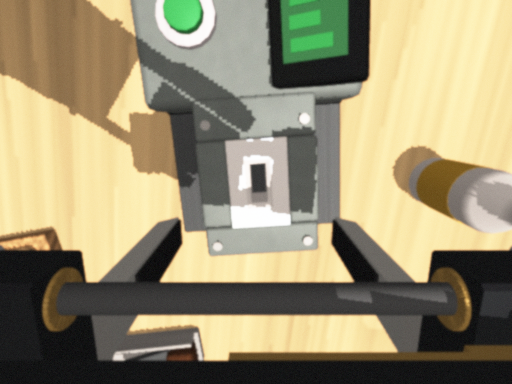

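View pics/w4c.png

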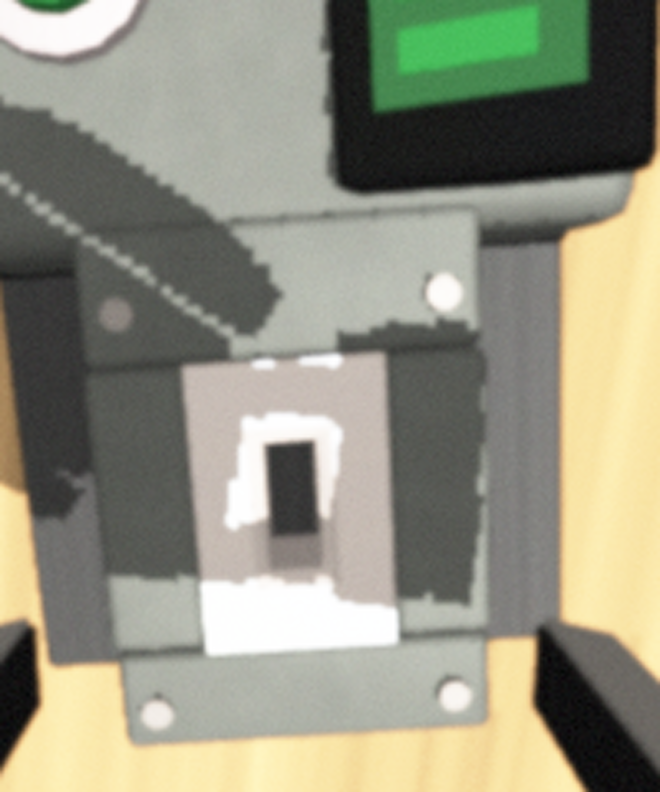

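w4 shows the slot clearly at about (259,183), the button back up at about (183,12) and lit, and the glue bottle at right, well clear. I'll do subpixel edge fits for the slot centre and yaw.

```bash
cat > edges.py <<'E'
from h import *
def vedge(g,rows,x0,x1,sgn):
    """subpixel vertical-ish edge per row, sgn=+1 dark->bright with growing x"""
    out=[]
    for r in rows:
        d=sgn*np.diff(g[r]); a=int(np.ceil(x0)); b=int(x1); k=a+np.argmax(d[a:b])
        w=np.clip(d[k-2:k+3],0,None); 
        if w.sum()>0: out.append(((np.arange(k-2,k+3)*w).sum()/w.sum()+.5,r))
    return np.array(out)
def hedge(g,cols,y0,y1,sgn):
    e=vedge(g.T,cols,y0,y1,sgn); return e[:,::-1]
def fit(c,pts,z):
    W=np.array([onz(c,*p,z)[:2] for p in pts])
    for _ in range(3):
        m=np.median(W,0);vx,vy,x0,y0=cv2.fitLine(W.astype(np.float32),cv2.DIST_HUBER,0,1e-4,1e-5).ravel()
        res=(W-[x0,y0])@[-vy,vx]; W=W[abs(res)<max(2.5*np.median(abs(res)),3e-4)]
    return np.array([x0,y0]),np.array([vx,vy]),len(W)
E
python3 - <<'E'
from edges import *
c=dict(np.load("pics/w4.npz")); g=cv2.cvtColor(c["pixels"],cv2.COLOR_RGB2GRAY).astype(float); g=cv2.GaussianBlur(g,(0,0),.6)
def yawx(v): return np.degrees(np.arctan2(v[1],v[0]))%180
def rep(n,pts,z):
    p,v,k=fit(c,pts,z); print(n,pts[0].round(1),pts[-1].round(1),p.round(4),round(yawx(v),2),k); return p,v
WL=rep("blockL",vedge(g,range(150,200),222,236,1),.115)
WR=rep("blockR",vedge(g,range(150,200),284,295,-1),.115)
SL=rep("slotL",vedge(g,range(167,190),247,255,-1),.111)
SR=rep("slotR",vedge(g,range(167,190),262,270,1),.111)
ST=rep("slotT",hedge(g,range(253,264),158,168,-1),.111)
SB=rep("slotB",hedge(g,range(255,266),196,208,1),.111)
for e in (SL,SR,ST,SB): pass
BT=rep("blockT",hedge(g,range(230,282),132,144,1),.115)
BB=rep("blockB",hedge(g,range(235,285),222,232,-1),.115)
print([round(float(g[r,260])) for r in range(155,215)])
print([round(float(g[175,x])) for x in range(240,280)])
E
```

```text
blockL [225.2 150. ] [229.8 199. ] [ 0.5268 -0.2247] 100.09 50
blockR [286.7 150. ] [288.7 199. ] [ 0.5768 -0.2192] 100.16 50
slotL [249.9 167. ] [251.3 189. ] [ 0.5463 -0.2265] 98.99 22
slotR [264.8 167. ] [266.3 189. ] [ 0.5592 -0.227 ] 100.43 23
slotT [253.  163.9] [263.  163.2] [ 0.5511 -0.2131] 10.36 11
slotB [255.  204.5] [265. 202.] [ 0.5574 -0.25  ] 5.21 8
blockT [230. 140.] [281.  136.6] [ 0.5479 -0.1919] 10.28 39
blockB [235.  228.1] [284.  225.1] [ 0.5645 -0.2663] 10.07 50
[219, 242, 252, 253, 252, 250, 248, 232, 182, 112, 67, 56, 56, 55, 55, 55, 55, 56, 55, 55, 57, 56, 56, 56, 57, 57, 56, 55, 53, 55, 55, 53, 55, 55, 56, 60, 75, 99, 118, 127, 131, 131, 131, 130, 130, 133, 142, 158, 172, 179, 189, 212, 239, 251, 254, 255, 255, 254, 255, 255]
[228, 238, 247, 252, 254, 252, 251, 251, 249, 236, 188, 117, 72, 59, 56, 55, 56, 55, 54, 55, 57, 56, 54, 59, 81, 132, 192, 227, 238, 240, 233, 216, 198, 189, 189, 190, 191, 190, 190, 189]
```

Gauge yaw is 10.15° from several consistent edges, and the slot centre is about (0.553,-0.230), to be refined later relative to the strip foot. Next, a view over the rack.

Emit:
send_rows(series=[[0,0,-8,0.03,0.0,-0.04,1],[0,0,-8,0.344,0.025,-0.05,1],[0,0,-8,0.344,0.025,-0.05,1],[0,0,-8,0.344,0.025,-0.05,1],[0,0,-8,0.344,0.025,-0.05,1],[0,0,-8,0.344,0.025,-0.05,1],[0,0,-8,0.344,0.025,-0.05,1],[0,0,-8,0.344,0.025,-0.05,1]])

```text
time_s: 6.3
ee_pos: [0.5405, 0.1039, 0.2547]
eef_rot: [3.141, -0.0, 1.822]
force: [0.1, -0.3, -0.5]
grip_width: 0.0939
```

Emit:
send_rows(series=[[0,0,0,0,0,0,1],[0,0,0,0,0,0,1],[0,0,0,0,0,0,1]])

```text
time_s: 6.6
ee_pos: [0.5413, 0.0986, 0.2542]
eef_rot: [-3.141, 0.0, 1.817]
force: [0.2, 0.1, -0.2]
grip_width: 0.0941
```

Run:
```python
from station import ctrl
from h import *
c=shot(ctrl,"wrist","w5")
o=ctrl.get_obs();print(o["time_s"],o["ee_pos"],o["eef_rot"],o["joint_vel"].round(3),o["force"],o["grip_width"])
save(c,"w5c",(170,30,370,270),3.3)
```

```text
6.65 [0.54128906 0.09863489 0.25424657] [-3.14147054e+00  1.34832748e-04  1.81689238e+00] [ 0.001 -0.001  0.    -0.     0.     0.004] [-0.04967113 -0.71055263 -0.31114716] 0.09417063718923901
```

View pics/w5.png

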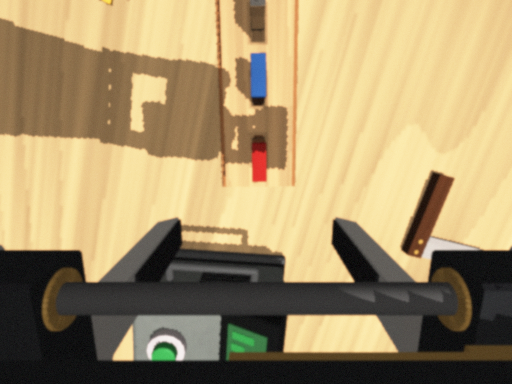

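w5 shows the red top at about (259,162), the blue at about (258,77), and the row close to vertical in the image. Fitting both tops.

Run:
```python
from h import *
c=dict(np.load("pics/w5.npz")); hsv=cv2.cvtColor(c["pixels"],cv2.COLOR_RGB2HSV); save(c,"w5d",(220,40,300,200),5)
H,S,V=cv2.split(hsv)
red=(((H<6)|(H>172))&(S>180)&(V>100)); blue=((H>100)&(H<125)&(S>120)&(V>80))
p,R=T(dict(ee_pos=[.54129,.09863,.25425],eef_rot=[-3.14147,.000135,1.81689]))
C=[]
for n,m in (("red",red),("blue",blue)):
    m=m.astype(np.uint8); m[:, :230]=0; m[:,290:]=0; m[210:]=0
    q=np.argwhere(m)[:,::-1].astype(np.float32)
    r=cv2.minAreaRect(q); bx=cv2.boxPoints(r); W=np.array([onz(c,*x,.166) for x in bx]); ctr=W.mean(0); C.append(ctr)
    print(n,r,len(q),W.round(4).tolist(),ctr.round(4),"tool",(R.T@(ctr-p)).round(4))
d=C[1]-C[0]; print(np.hypot(*d[:2]),np.degrees(np.arctan2(d[1],d[0])))
```

```text
red ((259.0, 162.0), (36.0, 14.0), 90.0) 495 [[0.5255, 0.1443, 0.166], [0.5365, 0.1471, 0.166], [0.544, 0.1183, 0.166], [0.5327, 0.1154, 0.166]] [0.5347 0.1313 0.166 ] tool [0.0333 0.0015 0.0882]
blue ((257.5, 75.5), (43.0, 13.0), 90.0) 591 [[0.5084, 0.2098, 0.166], [0.518, 0.2122, 0.166], [0.5258, 0.182, 0.166], [0.5159, 0.1795, 0.166]] [0.517  0.1959 0.166 ] tool [0.1002 0.0002 0.0882]
0.06694418031083352 105.26075617826913
```

View pics/w5d.png

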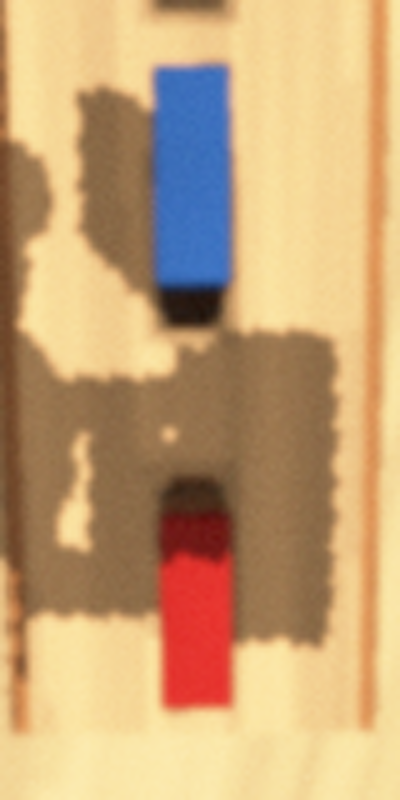

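Emit:
send_rows(series=[[0,0,-0.4,0.033,0.0015,0,1],[0,0,-0.4,0.033,0.0015,0.03,1],[0,0,-0.4,0.033,0.0015,0.07,1],[0,0,-0.4,0.033,0.0015,0.1,1],[0,0,-0.4,0.033,0.0015,0.118,1],[0,0,-0.4,0.033,0.0015,0.118,1],[0,0,-0.4,0.033,0.0015,0.118,0],[0,0,-0.4,0.033,0.0015,0.118,0]], force=20)

```text
time_s: 7.45
ee_pos: [0.5352, 0.132, 0.1377]
eef_rot: [3.139, 0.0, 1.825]
force: [-0.5, -0.5, -0.1]
grip_width: 0.0814
```

Run:
```python
from station import ctrl
from h import *
c=shot(ctrl,"wrist","w6")
o=ctrl.get_obs();print(o["time_s"],o["ee_pos"],o["eef_rot"],o["joint_vel"].round(3),o["force"],o["grip_width"])
```

```text
7.5 [0.53513509 0.13216165 0.13767845] [3.13940922e+00 1.57015219e-04 1.82518801e+00] [ 0.003  0.002  0.005  0.001 -0.006  0.001] [0.30368028 0.43099639 0.780181  ] 0.07733510649316694
```

View pics/w6.png

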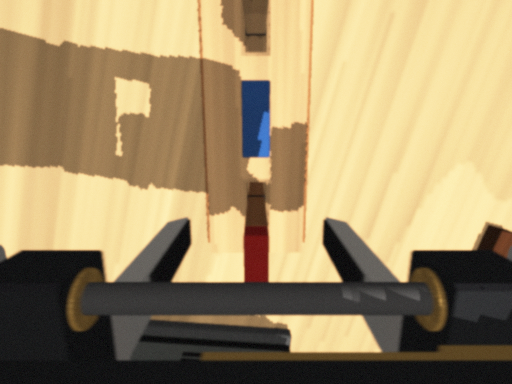

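The red strip (column ~256) is centred between the fingers (inner tips at columns ~189 and ~323). Closing.

Emit:
send_rows(series=[[0,0,0,0,0,0,-1],[0,0,0,0,0,0,-1],[0,0,0,0,0,0,-1],[0,0,0,0,0,0,-1],[0,0,0,0,0,0,-1],[0,0,0,0,0,0,-1],[0,0,0,0,0,0,-1],[0,0,0,0,0,0,-1]], force=20)

```text
time_s: 8.3
ee_pos: [0.5345, 0.1323, 0.1363]
eef_rot: [-3.142, -0.0, 1.826]
force: [-0.3, -0.6, -0.2]
grip_width: 0.0132
```

Emit:
send_rows(series=[[0,0,0,0,0,0,-1],[0,0,0,0,0,0,-1],[0,0,0,0,0,0,-1],[0,0,0,0,0,0,-1]])

```text
time_s: 8.7
ee_pos: [0.5345, 0.1323, 0.1363]
eef_rot: [-3.141, -0.0, 1.826]
force: [-0.2, 0.2, -0.3]
grip_width: 0.0122
```

Run:
```python
from station import ctrl
from h import *
o=ctrl.get_obs();print(o["time_s"],o["ee_pos"],o["eef_rot"],o["joint_vel"].round(3),o["force"],o["moment"],o["grip_width"])
```

```text
8.7 [0.53447517 0.13232535 0.13625037] [-3.14149950e+00 -3.09959733e-05  1.82555025e+00] [ 0.     0.001  0.001  0.001 -0.    -0.   ] [-0.17496365  0.24075053 -0.28669763] [-0.02006021  0.03338162  0.01129353] 0.012154047252725885
```

Gripped at 12.2 mm with no side load. Lifting straight up.

Emit:
send_rows(series=[[0,0,0,0,0,-0.01,-1],[0,0,0,0,0,-0.025,-1],[0,0,0,0,0,-0.045,-1],[0,0,0,0,0,-0.07,-1],[0,0,0,0,0,-0.1,-1],[0,0,0,0,0,-0.135,-1],[0,0,0,0,0,-0.165,-1],[0,0,0,0,0,-0.165,-1]])

```text
time_s: 9.5
ee_pos: [0.5353, 0.1325, 0.3063]
eef_rot: [3.134, 0.001, 1.826]
force: [-0.0, 0.4, -0.3]
grip_width: 0.0118
```

Emit:
send_rows(series=[[0,0,0,0,0,0,-1],[0,0,0,0,0,0,-1]])

```text
time_s: 9.7
ee_pos: [0.5342, 0.1322, 0.3003]
eef_rot: [-3.14, -0.0, 1.826]
force: [0.2, -0.1, -0.6]
grip_width: 0.012
```

Run:
```python
from station import ctrl
from h import *
c=shot(ctrl,"wrist","w7")
s=shot(ctrl,"scene","s7",(200,100,380,270),4)
shot(ctrl,"side","d7")
o=ctrl.get_obs();print(o["time_s"],o["ee_pos"],o["eef_rot"],o["joint_vel"].round(3),o["force"],o["moment"],o["grip_width"])
```

```text
9.85 [0.53427917 0.13227362 0.30040475] [-3.13998248e+00 -9.56314977e-05  1.82556033e+00] [-0.001 -0.001 -0.005 -0.    -0.     0.001] [-0.15303407 -1.01937916 -0.98719319] [-0.03761377  0.09742145  0.01822655] 0.011929197899990387
```

View pics/w7.png

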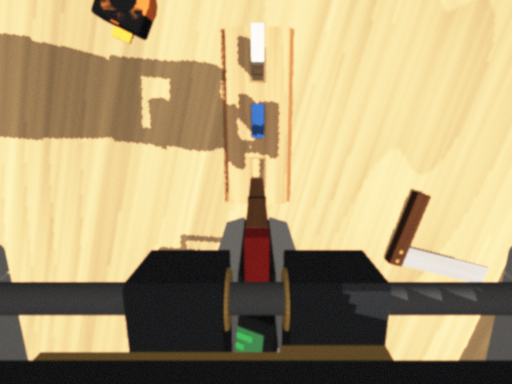

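View pics/s7.png

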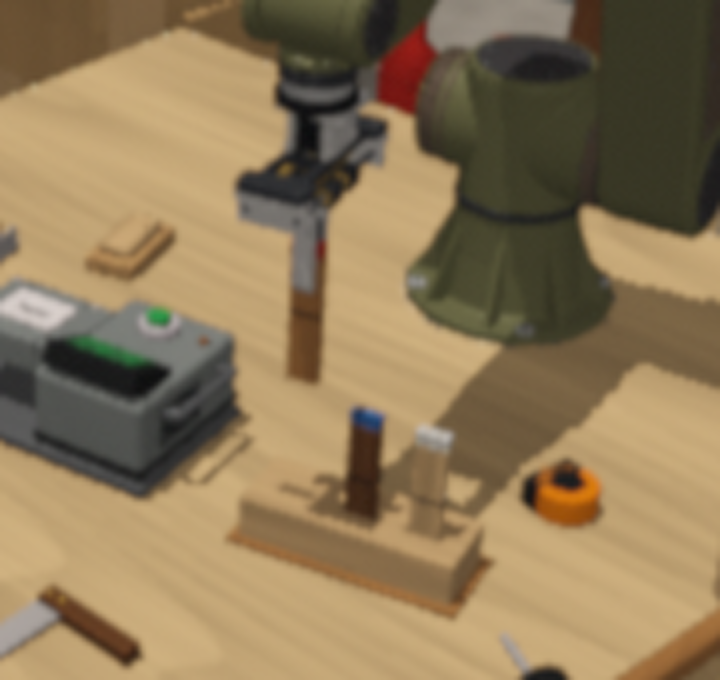

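View pics/d7.png

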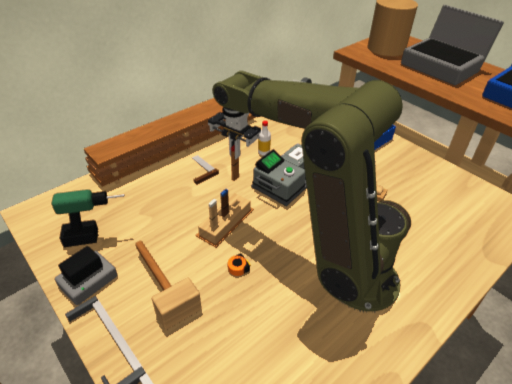

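The strip hangs vertically from the gripper (foot edge at about (257,180) in w7), and the other two strips are undisturbed in the rack. I'll measure the foot's offset from the TCP.

Run:
```python
from edges import *
c=dict(np.load("pics/w7.npz")); save(c,"w7c",(220,160,300,260),6)
p,R=T(dict(ee_pos=[.53428,.13227,.3004],eef_rot=[-3.13998,-.0001,1.82556]))
zf=p[2]-.1203
for nm,X in (("foot +x edge",[.016,0,.1203]),("L",[.016,-.006,.1203]),("R",[.016,.006,.1203]),("line +x",[.016,0,.0453])):
    print(nm,np.round(proj(c,p+R@np.array(X)),1))
g=cv2.cvtColor(c["pixels"],cv2.COLOR_RGB2GRAY).astype(float)
for r in (182,186,190,200,210): print(r,g[r,244:272].astype(int))
print([int(x) for x in g[170:215,257]])
```

```text
foot +x edge [257.2 176. ]
L [250.8 176. ]
R [263.6 176. ]
line +x [257.4 195.2]
182 [223 224 224 222 221 199 139  74  56  55  57  60  56  60  59  62  61  60
  78 122 167 199 223 232 233 234 234 235]
186 [223 225 226 223 211 179 116  67  52  54  58  58  58  55  61  60  58  61
  70 101 157 200 223 232 234 234 234 234]
190 [225 225 224 222 202 149  84  58  52  55  52  56  56  58  56  59  56  56
  60  93 158 213 231 234 234 234 234 235]
200 [226 224 214 176 109  63  57  56  52  54  55  58  54  56  61  60  57  58
  55  55  69 122 196 226 233 234 233 234]
210 [234 233 218 156  87  58  53  55  56  54  55  57  56  56  57  58  60  54
  58  58  56  83 152 210 226 230 230 232]
[229, 228, 230, 230, 231, 228, 208, 160, 98, 64, 60, 58, 60, 60, 58, 57, 55, 51, 60, 58, 58, 57, 56, 59, 57, 54, 40, 38, 49, 55, 56, 61, 56, 59, 60, 57, 53, 57, 54, 57, 56, 59, 57, 59, 58]
```

View pics/w7c.png

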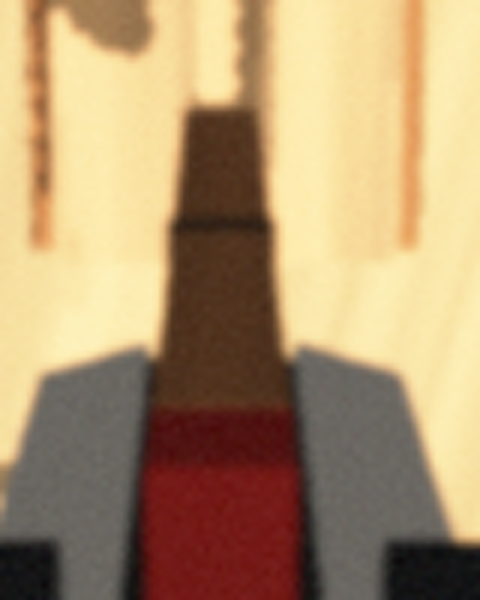

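Emit:
send_rows(series=[[0,0,4.45,-0.03,-0.006,-0.005,-1],[0,0,4.45,-0.07,-0.014,-0.005,-1],[0,0,4.45,-0.12,-0.024,-0.005,-1],[0,0,4.45,-0.17,-0.035,-0.005,-1],[0,0,4.45,-0.22,-0.045,-0.005,-1],[0,0,4.45,-0.27,-0.055,-0.005,-1],[0,0,4.45,-0.32,-0.065,0,-1],[0,0,4.45,-0.354,-0.0725,0,-1]])

```text
time_s: 10.65
ee_pos: [0.553, -0.2311, 0.3001]
eef_rot: [-3.14, -0.001, 1.747]
force: [0.8, 1.3, -1.5]
grip_width: 0.0119
```

Emit:
send_rows(series=[[0,0,0,0,0,0,-1],[0,0,0,0,0,0,-1],[0,0,0,0,0,0,-1],[0,0,0,0,0,0,-1]])

```text
time_s: 11.05
ee_pos: [0.5537, -0.2274, 0.3015]
eef_rot: [3.141, 0.0, 1.749]
force: [-0.4, -0.6, -1.1]
grip_width: 0.0121
```

Run:
```python
from station import ctrl
from h import *
o=ctrl.get_obs();print(o["time_s"],o["ee_pos"],o["eef_rot"],o["joint_vel"].round(3),o["force"],o["moment"],o["grip_width"])
c=shot(ctrl,"wrist","w8")
save(c,"w8c",(180,90,340,290),4)
```

```text
11.05 [ 0.5537346  -0.22740077  0.30147866] [3.14140696e+00 6.96065718e-05 1.74936006e+00] [ 0.     0.    -0.004  0.     0.    -0.001] [-0.39207789 -0.56722124 -1.08924604] [-0.09012014  0.02715549  0.04069735] 0.012091337104570832
```

View pics/w8c.png

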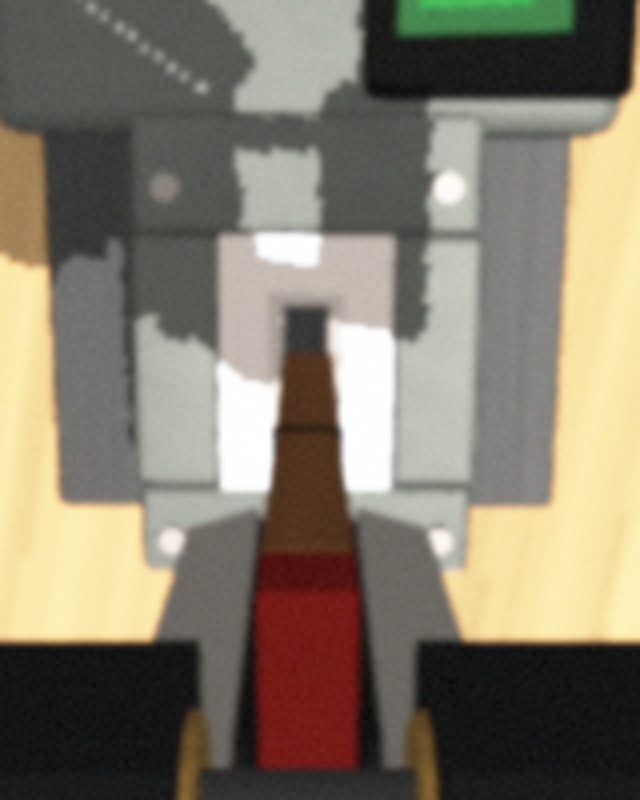

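The slot's dark opening at crop (305,330) sits just beyond the strip foot at (307,352), with the yaw visually aligned. I'll correct by about 1 mm and lower the foot to just above the mouth.

Emit:
send_rows(series=[[0,0,0,-0.001,-0.0005,0.01,-1],[0,0,0,-0.001,-0.0005,0.03,-1],[0,0,0,-0.001,-0.0005,0.045,-1],[0,0,0,-0.001,-0.0005,0.055,-1],[0,0,0,-0.001,-0.0005,0.058,-1],[0,0,0,-0.001,-0.0005,0.058,-1],[0,0,0,-0.001,-0.0005,0.058,-1],[0,0,0,-0.001,-0.0005,0.058,-1]])

```text
time_s: 11.9
ee_pos: [0.5534, -0.2296, 0.244]
eef_rot: [3.141, 0.001, 1.748]
force: [-0.3, 0.7, -0.5]
grip_width: 0.012
```

Run:
```python
from station import ctrl
from h import *
o=ctrl.get_obs();print(o["time_s"],o["ee_pos"],o["eef_rot"],o["joint_vel"].round(3),o["force"],o["moment"],o["grip_width"])
c=shot(ctrl,"wrist","w9")
save(c,"w9c",(200,110,320,240),5)
```

```text
11.9 [ 0.55343879 -0.22963911  0.2439784 ] [3.14069889e+00 6.70436287e-04 1.74798906e+00] [-0.001  0.002  0.004 -0.    -0.     0.001] [-0.28531279  0.72735891 -0.45478777] [-0.03420772  0.10009456 -0.00851016] 0.012028153805983158
```

View pics/w9c.png

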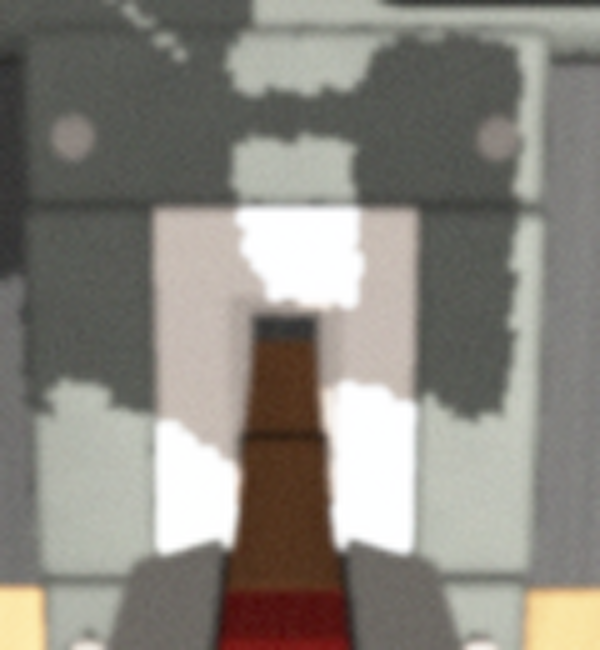

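w9: the foot spans columns 253–315 and the slot 253–316 in the crop, so they are centred. The foot edge is at row 338 and the slot's far edge at row 315. Checking the lengthwise offset by rays.

Run:
```python
from edges import *
c=dict(np.load("pics/w9.npz")); g=cv2.cvtColor(c["pixels"],cv2.COLOR_RGB2GRAY).astype(float);g=cv2.GaussianBlur(g,(0,0),.5)
p,R=T(dict(ee_pos=[.55344,-.22964,.24398],eef_rot=[3.1407,.00067,1.74799]))
R0=R
def tl(pts,z): 
    return np.median([(R0.T@(onz(c,*q,z)-p))[:2] for q in pts],0)*1000
ft=hedge(g,range(253,260),174,181,1 if g[180,256]>g[174,256] else -1); st=hedge(g,range(253,261),168,176,-1)
print("foot",ft.round(1)[:,1],tl(ft,.1237)); print("slotT",st.round(1)[:,1],tl(st,.111))
bt=hedge(g,range(235,280),147,156,1); print("blockT",bt[::8].round(1)[:,1],tl(bt,.115))
bl=vedge(g,range(155,190),226,236,1); br=vedge(g,range(155,185),278,290,-1)
for n,e in (("bl",bl),("br",br)):
    P=np.array([(R0.T@(onz(c,*q,.115)-p))[:2] for q in e]); k=np.polyfit(P[:,0],P[:,1],1); print(n,e[0],e[-1],tl(e,.115),"slope deg",np.degrees(k[0]))
fl=vedge(g,range(180,190),246,254,-1); fr=vedge(g,range(180,190),260,267,1); print("foot cols",fl[:,0].round(1),fr[:,0].round(1))
sl=vedge(g,range(174,177),246,254,-1); sr=vedge(g,range(174,177),260,267,1); print("slot cols",sl[:,0],sr[:,0],tl(sl,.111),tl(sr,.111))
ln=hedge(g,range(251,262),193,201,-1); print("line rows",ln[:,1].round(1))
print("pred foot",[np.round(proj(c,p+R@np.array(X)),1) for X in ([.016,-.006,.1203],[.016,.006,.1203],[.016,0,.0453])])
```

```text
foot [173.1 173.1 173.  173.2 173.2 173.2 173.1] [18.64758701 -0.94268602]
slotT [172.1 170.8 170.8 170.  169.9 172.2 172.2 172. ] [18.13672373 -0.48084395]
blockT [151.3 151.3 151.1 151.1 151.1 151.3] [ 3.82507943e+01 -1.82212845e-02]
bl [230.29691112 155.        ] [231.07896214 189.        ] [ 18.19890505 -25.48464682] slope deg -0.15797632110111656
br [283.01893916 155.        ] [282.27935317 184.        ] [20.66935115 24.73715462] slope deg -0.14408615201723787
foot cols [249.7 249.6 249.7 249.7 249.5 249.5 249.3 249.3 249.2 248.8] [263.3 263.3 263.4 263.4 263.3 263.4 263.5 263.5 263.5 263.5]
slot cols [249.89967233 250.13900684 250.13666186] [262.95434289 263.0283064  263.1762643 ] [14.55990847 -6.72374464] [14.5683686   5.92746258]
line rows [195.4 195.3 195.6 195.4 195.3 195.3 195.2 194.9 195.4 195.3 195.4]
pred foot [array([250.6, 175.9]), array([263.4, 175.9]), array([257.1, 195.1])]
```

Strip centre is at tool (-1.1, -0.45) mm and slot centre at (+0.15, -0.4) mm, so the strip needs +1.2 mm along tool x. I'll correct that, then descend gently through the mouth.

Emit:
send_rows(series=[[0,0,0,0.0012,0,0,-1],[0,0,0,0.0012,0,0,-1],[0,0,0,0.0012,0,0.004,-1],[0,0,0,0.0012,0,0.008,-1],[0,0,0,0.0012,0,0.011,-1],[0,0,0,0.0012,0,0.013,-1],[0,0,0,0.0012,0,0.015,-1],[0,0,0,0.0012,0,0.015,-1]])

```text
time_s: 12.75
ee_pos: [0.5529, -0.2284, 0.228]
eef_rot: [-3.141, -0.0, 1.748]
force: [-0.3, -0.9, -1.0]
grip_width: 0.012
```

Run:
```python
from station import ctrl
from h import *
o=ctrl.get_obs();print(o["time_s"],o["ee_pos"],o["eef_rot"],o["joint_vel"].round(3),o["force"],o["moment"],o["grip_width"])
c=shot(ctrl,"wrist","w10")
save(c,"w10c",(200,110,320,240),5)
```

```text
12.75 [ 0.55293304 -0.22841919  0.22796788] [-3.14120838e+00 -2.31220966e-04  1.74786856e+00] [-0.001 -0.004 -0.006 -0.     0.004  0.   ] [-0.3028335  -0.92048258 -1.02825956] [ 0.00593802  0.05070027 -0.03481226] 0.011989991453191361
```

View pics/w10c.png

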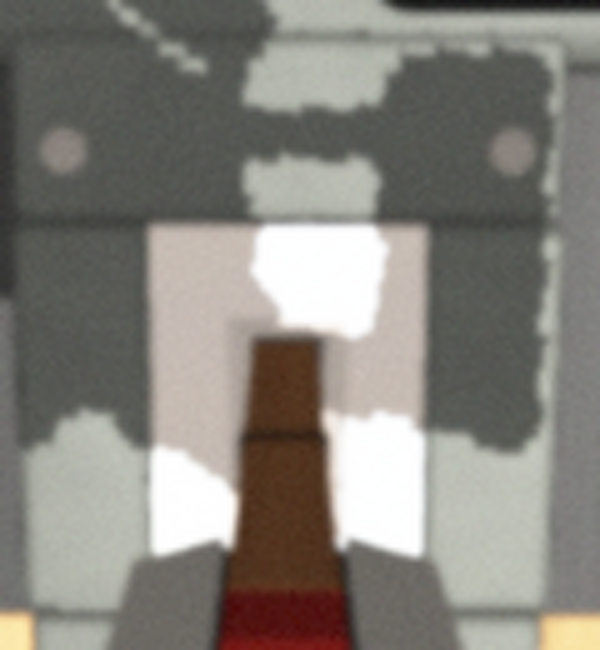

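The foot is now 3 mm below the chamfer with no contact force. Continuing down.

Emit:
send_rows(series=[[0,0,0,0,0.0002,0.003,-1],[0,0,0,0,0.0002,0.006,-1],[0,0,0,0,0.0002,0.009,-1],[0,0,0,0,0.0002,0.012,-1],[0,0,0,0,0.0002,0.016,-1],[0,0,0,0,0.0002,0.02,-1],[0,0,0,0,0.0002,0.024,-1]])

```text
time_s: 13.5
ee_pos: [0.5532, -0.2283, 0.2039]
eef_rot: [-3.141, -0.0, 1.748]
force: [-0.0, 0.1, -0.5]
grip_width: 0.0119
```

Run:
```python
from station import ctrl
o=ctrl.get_obs();print(o["time_s"],o["ee_pos"],o["eef_rot"],o["joint_vel"].round(3),o["force"],o["moment"],o["grip_width"])
```

```text
13.5 [ 0.55320497 -0.22833796  0.20387649] [-3.14147631e+00 -5.70621430e-05  1.74797094e+00] [-0.001  0.033  0.047  0.001 -0.081  0.   ] [-0.0470856   0.14878942 -0.50797174] [-0.10743779  0.02505688 -0.00140433] 0.011895416451754251
```

Emit:
send_rows(series=[[0,0,0,0,0,0.005,-1],[0,0,0,0,0,0.01,-1],[0,0,0,0,0,0.015,-1],[0,0,0,0,0,0.02,-1],[0,0,0,0,0,0.025,-1],[0,0,0,0,0,0.03,-1],[0,0,0,0,0,0.035,-1],[0,0,0,0,0,0.035,-1]])

```text
time_s: 14.3
ee_pos: [0.553, -0.2283, 0.1684]
eef_rot: [-3.141, -0.001, 1.748]
force: [-0.4, 0.4, -0.8]
grip_width: 0.012
```

Run:
```python
from station import ctrl
from h import *
c=shot(ctrl,"wrist","w11")
save(c,"w11c",(200,130,320,260),5)
o=ctrl.get_obs();print(o["time_s"],o["ee_pos"],o["eef_rot"],o["joint_vel"].round(3),o["force"],o["moment"],o["grip_width"])
```

```text
14.35 [ 0.55314984 -0.22835022  0.16899372] [-3.14119869e+00 -2.65774685e-04  1.74788101e+00] [-0.001 -0.007 -0.009 -0.002  0.006  0.001] [-0.05054931 -0.0061549  -0.91761779] [-0.1041364   0.03709569  0.03764193] 0.011879294643332951
```

View pics/w11c.png

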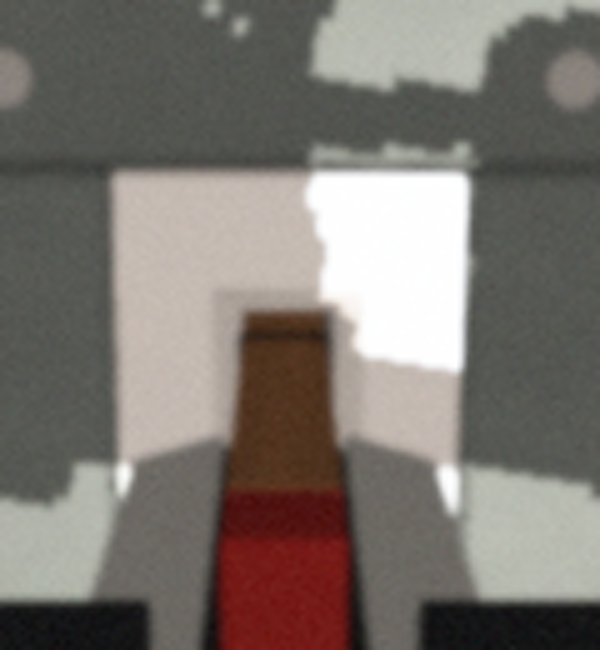

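The line is still above the mouth (crop row 335) and the forces are near zero. I'll estimate the line's height below the TCP from the depth of the strip face, as a check on the rack-derived value of 45.3 mm.

Run:
```python
from h import *
ee={"w7":[.53428,.13227,.3004],"w9":[.55344,-.22964,.24398],"w10":[.55293,-.22842,.22797],"w11":[.55315,-.22835,.16899]}
for n,p in ee.items():
    c=dict(np.load(f"pics/{n}.npz")); P=cloud(c); g=cv2.cvtColor(c["pixels"],cv2.COLOR_RGB2GRAY).astype(float)
    prof=g[180:215,253:261].mean(1); rows=np.arange(180,215)
    k=np.argmin(prof[12:22])+12; base=np.median(prof[14:30]); w=np.clip(base-prof[k-2:k+3],0,None); r=(w*rows[k-2:k+3]).sum()/w.sum()
    zz=np.median(P[195:212,253:261,2],1); kk=np.polyfit(np.arange(195,212),zz,1); zl=np.polyval(kk,r)
    yy=np.median(P[195:212,253:261,1],1)
    s="" 
    if n!="w7":
        z0=np.median(P[155:165,240:250,2]); s=f"block top z {z0:.4f}"
    print(n,"line row %.2f z %.4f below TCP %.4f slope %.4f"%(r,zl,p[2]-zl,kk[0]),s, zz[:6].round(4))
```

```text
w7 line row 196.80 z 0.2551 below TCP 0.0453 slope 0.0025  [0.2489 0.2523 0.2568 0.2578 0.261  0.2629]
w9 line row 196.67 z 0.1985 below TCP 0.0454 slope 0.0025 block top z 0.1156 [0.1931 0.196  0.2002 0.2015 0.2042 0.2067]
w10 line row 196.73 z 0.1828 below TCP 0.0452 slope 0.0024 block top z 0.1156 [0.1769 0.1796 0.1847 0.1859 0.1885 0.1911]
w11 line row 196.64 z 0.1230 below TCP 0.0460 slope 0.0024 block top z 0.1125 [0.1175 0.1205 0.1249 0.1262 0.1288 0.1312]
```

Both methods put the line 45.3 mm below the TCP, so the target TCP z is 0.1603. Final lowering.

Emit:
send_rows(series=[[0,0,0,0,0,0.003,-1],[0,0,0,0,0,0.006,-1],[0,0,0,0,0,0.0083,-1],[0,0,0,0,0,0.0083,-1],[0,0,0,0,0,0.0083,-1],[0,0,0,0,0,0.0083,-1]])

```text
time_s: 14.95
ee_pos: [0.5533, -0.2284, 0.1611]
eef_rot: [3.141, 0.0, 1.748]
force: [-0.5, 0.6, -0.7]
grip_width: 0.0118
```

Run:
```python
from station import ctrl
from h import *
Z=[]
c=shot(ctrl,"wrist","w12"); Z.append(ctrl.get_obs()["ee_pos"])
save(c,"w12c",(200,130,320,260),5)
shot(ctrl,"scene","s12",(170,110,350,270),4); Z.append(ctrl.get_obs()["ee_pos"])
shot(ctrl,"side","d12",(180,80,360,240),4);Z.append(ctrl.get_obs()["ee_pos"])
o=ctrl.get_obs();print(np.array(Z).round(4),o["time_s"],o["eef_rot"],o["joint_vel"].round(3),o["force"],o["moment"],o["grip_width"])
```

```text
[[ 0.5533 -0.2284  0.1611]
 [ 0.5533 -0.2284  0.1611]
 [ 0.5533 -0.2284  0.1611]] 15.1 [3.14144100e+00 9.40720395e-05 1.74786056e+00] [ 0.002 -0.001  0.    -0.    -0.002 -0.   ] [ 0.10419477 -0.62404    -0.47255212] [-0.02426829  0.06246983  0.00272232] 0.012257007487748708
```

View pics/w12c.png

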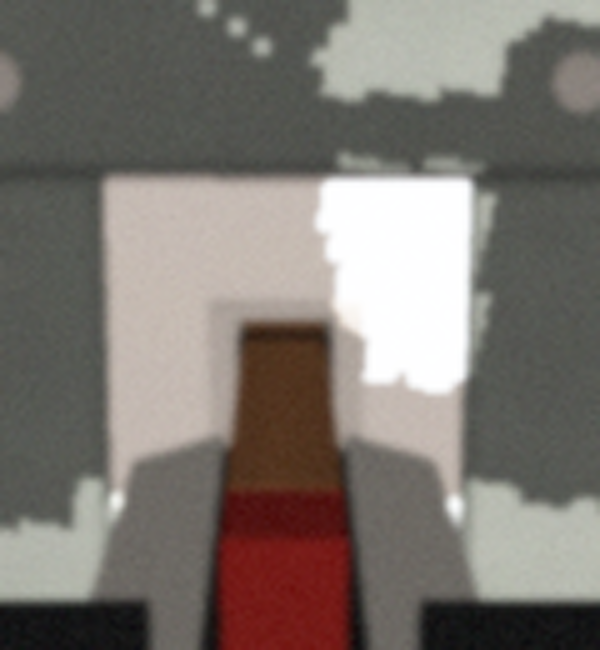

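View pics/s12.png

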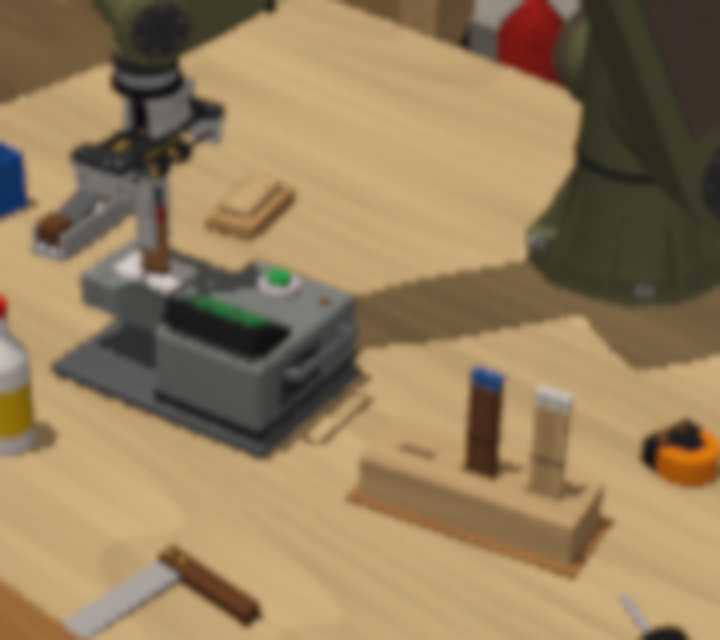

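View pics/d12.png

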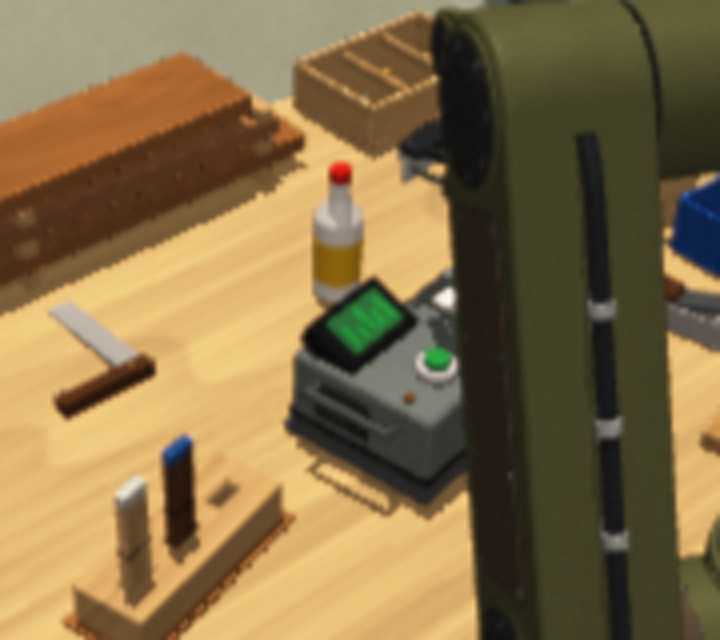

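The line (crop row 335) sits at the mouth, with only chamfer depth visible below it. The other strips, glue bottle and square are unmoved. TCP z is steady at 0.1611, so 0.8 mm remains.

Emit:
send_rows(series=[[0,0,0,0,0,0.0008,-1],[0,0,0,0,0,0.0008,-1],[0,0,0,0,0,0.0008,-1],[0,0,0,0,0,0.0008,-1],[0,0,0,0,0,0.0008,-1],[0,0,0,0,0,0.0008,-1]])

```text
time_s: 15.7
ee_pos: [0.5532, -0.2284, 0.1602]
eef_rot: [-3.142, -0.0, 1.748]
force: [-0.1, -0.6, 0.6]
grip_width: 0.0119
```

Run:
```python
from station import ctrl
from h import *
c=shot(ctrl,"wrist","w13"); P=cloud(c); p=ctrl.get_obs()["ee_pos"]
g=cv2.cvtColor(c["pixels"],cv2.COLOR_RGB2GRAY).astype(float)
prof=g[180:215,253:261].mean(1); rows=np.arange(180,215); k=np.argmin(prof[14:20])+14
base=np.median(prof[19:30]); w=np.clip(base-prof[k-1:k+2],0,None); r=(w*rows[k-1:k+2]).sum()/w.sum()
kk=np.polyfit(np.arange(197,212),np.median(P[197:212,253:261,2],1),1)
print("line row",r,"z",np.polyval(kk,r),"kin z",p[2]-.0453)
m=P[130:200,210:300]; print("block z", [round(float(np.median(P[v,u0:u0+5,2])),4) for v,u0 in ((175,225),(185,225),(180,285))])
shot(ctrl,"wrist","w14")
o=ctrl.get_obs();print(o["time_s"],o["ee_pos"],o["eef_rot"],o["joint_vel"].round(3),o["force"],o["moment"],o["grip_width"])
```

```text
line row 196.86779661016948 z 0.1160495826812738 kin z 0.11490713145014778
block z [0.1157, 0.1153, 0.1155]
15.8 [ 0.55321562 -0.22838919  0.16019042] [-3.14158817e+00  1.31342505e-06  1.74790103e+00] [-0.001  0.     0.     0.001 -0.002 -0.002] [-0.9465624   0.60025184  0.51516148] [-0.06610188  0.08852268  0.04559165] 0.011846988855042524
```

The line is at 0.1149 m by kinematics. By depth it is 0.1160 m, against 0.1155 m for the block top in the same picture. The arm is still and the forces are within noise. Handing in.

```bash
python3 -c "
from station import ctrl
print(ctrl.hand_in())"
```

```text
the job is handed in; nothing more can be done
None
```

I zeroed the gauge, then lowered the red-ended strip into the slot and handed in at about 15.8 s. The gripper is still holding the strip there; no verdict came back.

- **Zeroing:** With the slot empty, I pressed the green button with the closed fingertips. They went to 6 mm below its rest height and the force read 11 N, more than the 5 N spring, so it reached its stop. I then let it go, and later pictures show it back up.
- **Strip:** I drew the red strip straight up out of the rack and corrected its position by about 1 mm over the slot. It went down with no force above sensor noise (about 1 N).
- **Line height:** The black line is at 114.9 mm by the arm's position. The wrist depth picture puts it at 116.0 mm, where the block top itself reads about 115.5 mm (nominally 115). So the two checks differ by about 1 mm, and the line is within about half a millimetre of the slot top by either.
- **Rest of the bench:** The blue and white strips, glue bottle, square and tape measure looked unmoved in the scene picture taken just before the final 0.8 mm of lowering. I did not check the plane, sander and mallet closely, but the arm felt no contact other than the button.
- **Limitation:** The arm blocked the side camera's view of the slot, so I could not confirm the line from there.

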